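Unlock the lid stay and shut the tool chest

TASK

The wooden tool chest stands open, its lid propped by a steel folding stay that is locked straight. Lift the stay's knee past centre by its round grip so that the stay unlocks, then lower the lid gently, without letting it slam, until the chest is fully shut. Leave the canister and pliers beside the chest and the ratchet handle in it where they are.

Things in the scene. Friction and masses are not known exactly. Their poses are not given: they have to be found in the camera images.
- chest: Open-topped wooden tool chest fixed to the bench, 260 (its x) x 240 (its y) x 95 mm high, walls and floor 10 mm thick; origin at the centre of its underside, its z up. The lid is hinged along the top of its -y side and closes towards +y.
- hinge (a point): Middle of the lid's hinge line, on the chest (fixed), at the level of the rim (95 mm above the bench), 120 mm to the -y side of the chest's centre; its axes are those of the chest, and the hinge runs along x.
- lid (a joint): Angle the lid has been lowered (rad): 0 propped open, 10 degrees beyond upright, leaning away from the chest; 1.74 fully shut, level on the rim. The hinge is stiff: the lid stays where it is left and must be pushed all the way (about 5 N at its free edge). While the stay is locked the lid cannot be lowered.
- lid_edge (a point): Middle of the lid's free edge, on its outer face (on top when shut; looking to the chest's -y while open). The lid is a flat wooden board 260 (along the hinge) x 240 x 10 mm; this point is 240 mm from the hinge, about 330 mm above the bench while open and 105 mm when shut.
- knee (a point): Centre of the round steel grip at the stay's knee: a cylinder 24 mm across and 26 mm long, axis parallel to the hinge (chest x); its flat ends can be pinched from above. The two flat links (13 mm high) end in it. Locked, it is 118 mm above the bench, 60 mm from the hinge line, 70 mm to the -x side of the chest's centre, 37 mm clear of the wall. Its axes turn with the lower link.
- stay_pivot (a point): Lower pivot of the stay, fixed in the chest, 120 mm from the hinge line towards +y and 30 mm below the rim. The lower link (80 mm) carries the knee round it; the upper link (102 mm) runs to the lid's inner face. To unlock, the knee turns about this pivot: up and away from the hinge (chest +y), at first about 45 degrees above level. As the lid shuts, the knee folds down into the chest.
- stay_knee (a joint): Bend of the stay at its knee (rad): 0 locked, the knee resting on its stop just below the straight line; 0.14 straight (dead centre, about 6 mm of lift); growing as the knee is lifted on and the stay folds (about 20 mm of lift gives 0.45); about 3.1 when the lid is shut. Past centre it stays where it is left.
- canister_mid (a point): Centre of the red nylon zip-tie canister, 70 mm diameter x 105 mm, standing beside the chest on its +y side. To be left alone.
- ratchet_mid (a point): Middle of the chrome ratchet handle, 165 mm long, 18 mm thick, lying on the chest's floor. To be left alone.
- pliers_mid (a point): Middle of the needle-nose pliers, 175 mm long, 14 mm thick, lying on the bench on the chest's -y side. To be left alone.

How it is judged (in metres and radians):
On the way:
1. the stay's knee is lifted past centre while the lid still stands open (value of joint stay_knee above 0.2 rad and value of joint lid below 0.8 rad), for 0.1 s.
At the end, for the whole second after the job is handed in: The lid is shut on the rim to within 0.04 rad (about 10 mm at its free edge) and at rest (value of joint lid above 1.7 rad and velocity of joint lid between -0.05 and 0.05 rad/s); the robot touches nothing.
It fails at once if the lid is slammed (it closes faster than 1.5 rad/s) (velocity of joint lid above 1.5 rad/s).
It fails at once if the canister, the ratchet handle or the pliers are pushed more than 40 mm from their place (distance of any of canister_mid, ratchet_mid, pliers_mid from where it was at the start of the episode above 0.04 m).
It also fails if it takes over 59 s, if anything falls off the work surface, if the arm or the gripper's body presses on something with over 40 N, if the wrist force passes 120 N, or if a joint passes its speed limit or range.

ROBOT

A 6-joint arm with a two-finger parallel gripper is mounted at the origin on the work surface. World frame = base frame: x ahead of the robot, y to its left, z up, the work surface at z = 0. Lengths are in m, angles in degrees, forces in N, time in s.
With the tool pointing down it reaches from about 0.4 to 0.825 m from the base axis. Payload 7 kg.
Tool frame: the origin (TCP) lies midway between the tips of the shut fingers; the grasp point (between the pads) lies 19 mm behind it; z points along the fingers, y is the line along which they close (so a half turn about z gives the same grasp; the last joint's range is limited). The gripper opens to 88 mm and grips with 3 to 60 N. Pads are 19 mm wide; open, the fingers measure 130 mm over their backs; the gripper's body (78 mm by 193 mm) begins 47 mm behind the grasp point.
Start: joints at [-59.639, 20.546, 0.682, 0, -70.136, -16.507], TCP at [0.162, -0.655, 0.227] pointing down, gripper open.
Joint ranges: [-176.03, 176.03], [-82.01, 121.73], [-58.28, 71.71], [-173.87, 95.51], [-174.79, -0.11], [-173.66, 173.66]. Speed limits (degrees/s): [136.94, 136.94, 172.46, 180, 180, 180].

INTERFACE

Orientations are given as [roll, pitch, yaw] about the fixed x, y, z axes, in that order (R = Rz(yaw) Ry(pitch) Rx(roll)).
In Python, from plant import r, eyes, workorder gives the robot as it stands.
- The arm moves only by the tool step_arm, never from a script. Its argument "plan" is a list of rows, each a list of 5 numbers: the shift along the tool's x, y, z each as a share of 25 cm, from -1 to 1, then the turn about the tool's z as a share of 60 degrees, from -1 to 1, then the finger opening in mm, from 0 to 87.6. In form: [[x, y, z, turn, jaw], ...]. A call has 1 to 12 rows; each row is the pose to reach, as a shift and turn from the pose commanded when the call began, along the tool's axes at that moment; what a row does not reach only later rows make up. A row lasts 1/12 s, in which the tool goes at most 41.7 mm and 7.16 degrees, less where a joint would pass 70% of its speed; a pose out of reach is approached as far as the arm can. A call with a number of a shift or a turn outside -1 to 1 is refused whole. A call with a gripper value outside its range is refused whole. The fingers move at their own pace and stop on an object; "newtons" is the grip in N (left out, the last holds). Time passes only in rows, so rows that repeat a pose let the fingers close. It gives the time, the measured TCP pose, the force, the opening and the grip force at its end, in the units of the state.
- r.get_state(): the state, without advancing time (a new reading comes with each control period).
- eyes.capture(name): name is "side" or "top" or "wrist"; returns the picture (420x560x3 uint8, red, green, blue); there is no depth.
- eyes.camera_model(name): a dict with "fov_y" (degrees; the focal length in pixels is half the picture's height over the tangent of half this angle, whatever the lens; pixels are square), "cx", "cy" (the principal point, pixels), "world_to_cam" (4x4, takes a point from world to camera coordinates); the wrist camera has in their place "hand_eye" (4x4, takes a point from camera to tool coordinates, whose origin is the TCP and whose axes are the flange's). Camera axes: x right, y up, looking along -z (the intrinsics and any distortion apply to the point x, -y, -z); pixel columns grow to the right and rows downward; lengths in m; the calibration is good to about 2 mm. A picture is of the moment at which its call begins: read the wrist's pose just before it. camera_model takes no time and is no camera call.
- workorder.close_job(): hands the job in; it is judged then, once.
The state is a dict: "time_s": time; "joints": joint angles; "qd": joint speeds; "joint_torque": joint torques, N m; "tcp_pos": TCP position; "eef_rot": TCP orientation; "contact_force": force on the tool from outside, world axes, zero at the start; "moment": the same for the moment, N m; "gripper_width": finger opening in m; "gripper_force": force on a finger pad.
Only numpy, scipy, OpenCV 4.12 (cv2) and the standard library are available. Lean on these libraries where they do the work, as an engineer would, in place of code of your own. Each camera call takes 0.05 s, during which the arm holds its last target. There are 200 camera calls.

## Working session

There is one attempt and no reset: what is moved stays moved. The work goes in short steps, Python scripts to look and compute and a tool call to move; the robot and the scene stay as the last step left them, time stands still between calls to the robot, and variables do not carry over. Pictures are saved under pics/ and viewed, at most 10 in all, crops included, and the job is handed in when it is done.

Besides the shell and the picture viewer there is one more tool, called after ">>>" in YAML: its name, and indented under it one key for each argument. step_arm: Moves the arm, as the interface text tells. Its arguments: {"type":"object","properties":{"plan":{"type":"array"},"newtons":{"type":"number"}},"required":["plan"]}

```bash
ls; mkdir -p pics
python3 - <<'E'
from plant import r, eyes, workorder
import cv2,json
for n in("side","top"):
    cv2.imwrite(f"pics/{n}0.png",eyes.capture(n)[:,:,::-1])
    m=eyes.camera_model(n);print(n,m)
print(eyes.camera_model("wrist"))
s=r.get_state();print(s)
E
```

```text
pics
side {'fov_y': 56.23325521520023, 'cx': 288.3998258678307, 'cy': 207.32851719339595, 'world_to_cam': array([[-0.86917264, -0.49448591,  0.00475382,  0.58619271],
       [ 0.37440846, -0.65176815,  0.65955787, -0.33150037],
       [-0.32304369,  0.57504953,  0.75163875, -0.8966668 ],
       [ 0.        ,  0.        ,  0.        ,  1.        ]])}
top {'fov_y': 43.780298439010025, 'cx': 284.8683339702753, 'cy': 212.1358716460831, 'world_to_cam': array([[ 0.01075231, -0.99994077, -0.00168677,  0.05346259],
       [ 0.99337036,  0.01048855,  0.11447847, -0.64765213],
       [-0.114454  , -0.0029065 ,  0.9934243 , -1.43965482],
       [ 0.        ,  0.        ,  0.        ,  1.        ]])}
{'fov_y': 67.42119830226768, 'cx': 277.30044774879116, 'cy': 205.53669999022054, 'hand_eye': array([[ 9.20014918e-04,  9.57014359e-01,  2.90039084e-01,
         8.09838091e-02],
       [ 9.99999527e-01, -7.89288878e-04, -5.67694848e-04,
        -4.44874424e-05],
       [-3.14367498e-04,  2.90039469e-01, -9.57014633e-01,
        -1.58335329e-01],
       [ 0.00000000e+00,  0.00000000e+00,  0.00000000e+00,
         1.00000000e+00]])}
{'time_s': 0.1, 'joints': array([-5.96391765e+01,  2.05895318e+01,  6.38969858e-01, -1.77530894e-02,
       -7.01368091e+01, -1.65056914e+01]), 'qd': array([-0.05184374, -0.15053052,  0.10251014,  0.13529622,  0.04319508,
        0.02922944]), 'joint_torque': array([-6.90036304e-04, -5.84159982e+01,  2.93753707e+01,  7.01567486e+00,
        1.02240464e-02, -6.05312903e-05]), 'tcp_pos': array([ 0.16149266, -0.65493975,  0.22569109]), 'eef_rot': array([ 1.79911487e+02, -8.82327555e-03, -1.66150906e+02]), 'contact_force': array([0.34031039, 0.00737567, 0.28441751]), 'moment': array([ 0.02759203, -0.00687102, -0.0166001 ]), 'gripper_force': 0.0, 'gripper_width': 0.08738842995991847}
```

View pics/side0.png

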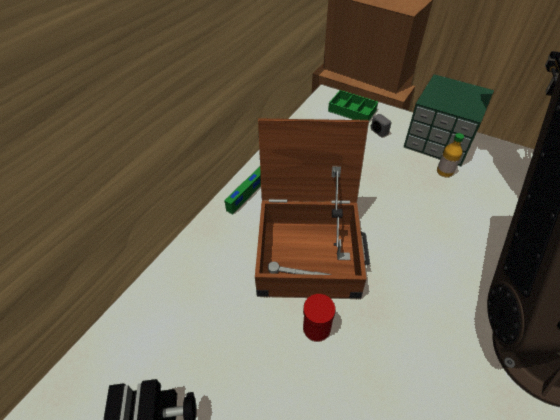

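View pics/top0.png

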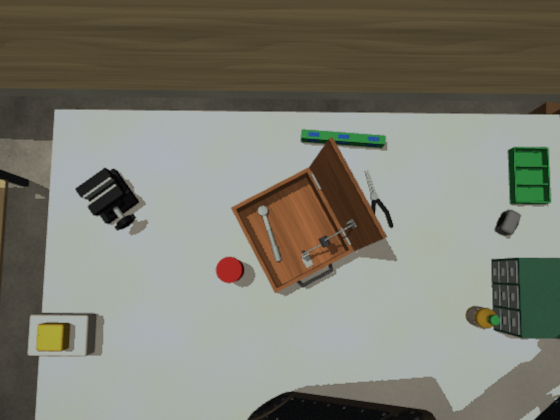

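Side view: the chest is open with its lid up, the stay is on the right with its knee near (337,212), and the red canister is at (319,318). Top view: the rim corners are near (234,209), (276,290), (350,247) and (308,171). The stay runs from (307,258) to (352,225) with the knee near (324,241), and the pliers are right of the lid.

```bash
cat > h.py <<'E'
import numpy as np, cv2
from plant import r, eyes, workorder
def ray(n,uv):
    m=eyes.camera_model(n); f=210/np.tan(np.radians(m["fov_y"]/2)); 
    d=np.array([(uv[0]-m["cx"])/f,-(uv[1]-m["cy"])/f,-1])
    T=np.linalg.inv(m["world_to_cam"]); return T[:3,3],T[:3,:3]@d
def onz(n,uv,z):
    o,d=ray(n,uv); return o+d*(z-o[2])/d[2]
def proj(n,p):
    m=eyes.camera_model(n); f=210/np.tan(np.radians(m["fov_y"]/2)); c=m["world_to_cam"]@np.r_[p,1]
    return np.array([m["cx"]-f*c[0]/c[2],m["cy"]+f*c[1]/c[2]])
def tri(a,b):
    (o,d),(p,e)=ray("top",a),ray("side",b)
    s=np.linalg.lstsq(np.c_[d,-e],p-o,rcond=None)[0]; A=o+d*s[0];B=p+e*s[1]
    return (A+B)/2,np.linalg.norm(A-B)
E
python3 - <<'E'
from h import *
P=[onz("top",u,.095) for u in[(234,209),(276,290),(350,247),(308,171)]]
for i in range(4): print(P[i].round(4),np.linalg.norm(P[i]-P[i-1]).round(4))
c=sum(P)/4; print("c",c)
print("knee",tri((324,241),(337,212)), onz("top",(324,241),.118))
im=cv2.imread("pics/top0.png")[130:310,215:415]
cv2.imwrite("pics/c1.png",cv2.resize(im,None,fx=3.3,fy=3.3,interpolation=cv2.INTER_CUBIC))
E
```

```text
[0.6475 0.1985 0.095 ] 0.2272
[0.431  0.0816 0.095 ] 0.2461
[ 0.5477 -0.1162  0.095 ] 0.2297
[ 0.7545 -0.0019  0.095 ] 0.2362
c [0.59517216 0.04047723 0.095     ]
knee (array([ 0.55931021, -0.04472879,  0.12338812]), np.float64(0.0044103034999784015)) [ 0.5617581  -0.04451547  0.118     ]
```

View pics/c1.png

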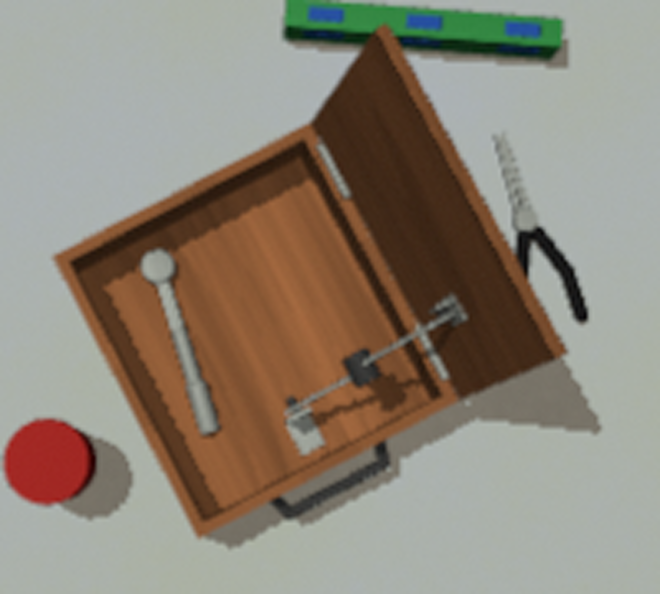

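The crop shows the rim corners at crop (57,258), (200,535), (458,400) and (310,126), and the knee grip at (361,367). The lid edge runs from (383,28) to (562,352).

Run:
```python
from h import *
g=lambda u:(np.array(u)+.5)/3.3-.5+[215,130]
P=[onz("top",g(u),.095) for u in[(57,258),(200,535),(458,400),(310,126)]]
for i in range(4): print(P[i].round(4),np.linalg.norm(P[i]-P[i-1]).round(4))
# fit chest rectangle: local coords: +y side(+x),( -x,+y),(-x,-y),(+x,-y)
L=np.array([[.13,.12],[-.13,.12],[-.13,-.12],[.13,-.12]]);W=np.array(P)[:,:2]
z=L@[1,1j];w=W@[1,1j];w0=w.mean();a=(z.conj()@(w-w0));print("scale",abs(a)/(z.conj()@z).real)
yaw=np.angle(a);print("c",w0,"yaw",np.degrees(yaw));print("res",abs(w-w0-z*np.exp(1j*yaw)))
def ch(x,y,zz):
    q=w0+(x+1j*y)*np.exp(1j*yaw);return np.array([q.real,q.imag,zz])
k=ch(-.07,-.06,.118);print("knee pred",k,proj("top",k),"meas",g((361,367)),onz("top",g((361,367)),.122))
e=[ch(s*.13,-.12-.24*np.sin(np.radians(10)),.331) for s in(1,-1)]
for q,u in zip(e,[(383,28),(562,352)]):print("lid edge",q,proj("top",q),g(u))
s=r.get_state();print(s["time_s"])
```

```text
[0.6506 0.2042 0.095 ] 0.2363
[0.4263 0.0835 0.095 ] 0.2548
[ 0.5374 -0.1254  0.095 ] 0.2367
[ 0.7633 -0.0035  0.095 ] 0.2567
scale 0.9843944752530674
c (0.5944168442059663+0.03968897802753944j) yaw 28.28296961602854
res [0.00310319 0.00320544 0.00223051 0.00259582]
knee pred [ 0.56120316 -0.04631597  0.118     ] [324.67834981 241.21634856] meas [324.04545455 240.86363636] [ 0.5618786  -0.04434471  0.122     ]
lid edge [ 0.78550338 -0.04108803  0.331     ] [329.46061134 138.08589353] [330.71212121 138.13636364]
lid edge [ 0.55654264 -0.16428291  0.331     ] [384.21281492 238.23604661] [384.95454545 236.31818182]
0.1
```

```bash
cat >> h.py <<'E'
from scipy.spatial.transform import Rotation as R
C=np.array([.5944,.0397]); YAW=28.3
def chest(x,y,z): # chest to world
    return np.r_[C+R.from_euler("z",YAW,degrees=True).as_matrix()[:2,:2]@[x,y],z]
def shares(target,yaw=YAW+90): # needed shift and turn in move units
    s=r.get_state();Rm=R.from_euler("xyz",s["eef_rot"],degrees=True)
    sh=Rm.inv().apply(np.array(target)-s["tcp_pos"])/.25
    t=-((yaw-s["eef_rot"][2]+180)%360-180)/60
    return sh.round(3),round(t,3),s["time_s"]
E
python3 - <<'E'
from h import *
print(shares([.30,-.5,.42]),shares([.45,-.3,.42]),chest(-.07,-.06,.2))
E
```

```text
(array([-0.686,  0.47 , -0.777]), np.float64(1.259), 0.1) (array([-1.46 ,  1.103, -0.776]), np.float64(1.259), 0.1) [ 0.56121188 -0.04631482  0.2       ]
```

>>> step_arm:
  plan:
    - [-0.11,0.08,-0.13,0.1,87]
    - [-0.22,0.16,-0.26,0.2,87]
    - [-0.33,0.24,-0.39,0.3,87]
    - [-0.44,0.32,-0.52,0.4,87]
    - [-0.55,0.4,-0.65,0.5,87]
    - [-0.66,0.47,-0.78,0.6,87]
    - [-0.69,0.47,-0.78,0.7,87]
    - [-0.69,0.47,-0.78,0.8,87]
    - [-0.69,0.47,-0.78,0.9,87]
    - [-0.69,0.47,-0.78,1,87]
    - [-0.69,0.47,-0.78,1,87]

```text
time_s: 1.02
tcp_pos: [0.3012, -0.4995, 0.4213]
eef_rot: [180.0, -0.0, 133.6]
contact_force: [-0.1, -0.3, 0.4]
gripper_width: 0.0867
gripper_force: 0.0
```

Run:
```python
from h import *
print(shares([.42,-.30,.42]),shares([.56121,-.0463,.42]),r.get_state()["joints"],r.get_state()["tcp_pos"])
```

```text
(array([0.25 , 0.895, 0.006]), np.float64(0.255), 1.0167) (array([0.595, 2.004, 0.006]), np.float64(0.255), 1.0167) [-3.97282220e+01  8.36457658e+00  9.03502626e+00 -1.59618364e-02
 -9.06952396e+01 -9.66517901e+01] [ 0.30118388 -0.49954876  0.42133079]
```

>>> step_arm:
  plan:
    - [0.045,0.15,0,0.1,87]
    - [0.09,0.3,0,0.2,87]
    - [0.135,0.45,0,0.255,87]
    - [0.18,0.6,0,0.255,87]
    - [0.225,0.75,0,0.255,87]
    - [0.27,0.9,0,0.255,87]
    - [0.3,1.0,0,0.255,87]
    - [0.3,1.0,0,0.255,87]

```text
time_s: 1.68
tcp_pos: [0.4309, -0.2694, 0.4212]
eef_rot: [180.0, -0.0, 119.0]
contact_force: [0.3, -0.5, 0.1]
gripper_width: 0.087
gripper_force: 0.0
```

Run:
```python
from h import *
print(shares(chest(-.07,-.06,.42)),shares(chest(-.07,-.05,.25)),r.get_state()["joints"],r.get_state()["tcp_pos"])
```

```text
(array([0.528, 0.888, 0.006]), np.float64(0.011), 1.6833) (array([0.568, 0.888, 0.686]), np.float64(0.011), 1.6833) [-9.88053181e+00  6.77445619e-01  5.67259987e-01 -5.39450326e-02
 -8.98843459e+01 -1.41149443e+02] [ 0.43091484 -0.2693821   0.42124499]
```

>>> step_arm:
  plan:
    - [0.08,0.14,0,0,87]
    - [0.16,0.28,0,0,87]
    - [0.24,0.42,0,0,87]
    - [0.32,0.56,0,0.011,87]
    - [0.4,0.7,0,0.011,87]
    - [0.48,0.84,0.0,0.011,87]
    - [0.56,0.888,0.1,0.011,87]
    - [0.57,0.888,0.25,0.011,87]
    - [0.57,0.888,0.4,0.011,87]
    - [0.57,0.888,0.55,0.011,87]
    - [0.57,0.888,0.685,0.011,87]
    - [0.57,0.888,0.685,0.011,87]

```text
time_s: 2.68
tcp_pos: [0.552, -0.0419, 0.2431]
eef_rot: [-179.4, -0.3, 118.0]
contact_force: [-0.9, -1.4, -0.7]
gripper_width: 0.0872
gripper_force: 0.0
```

Run:
```python
from h import *
s=r.get_state()
im=eyes.capture("wrist");cv2.imwrite("pics/w1.png",im[:,:,::-1])
m=eyes.camera_model("wrist");T=np.eye(4);T[:3,:3]=R.from_euler("xyz",s["eef_rot"],degrees=True).as_matrix();T[:3,3]=s["tcp_pos"]
T=T@m["hand_eye"];f=210/np.tan(np.radians(m["fov_y"]/2))
c=np.linalg.inv(T)@np.r_[chest(-.07,-.06,.118),1];print("pred knee px",m["cx"]-f*c[0]/c[2],m["cy"]+f*c[1]/c[2],f,c[2],s["tcp_pos"])
```

```text
pred knee px 287.4731611856851 207.72573484434685 314.7555612856643 -0.29663408398223867 [ 0.55204941 -0.04192786  0.24307239]
```

View pics/w1.png

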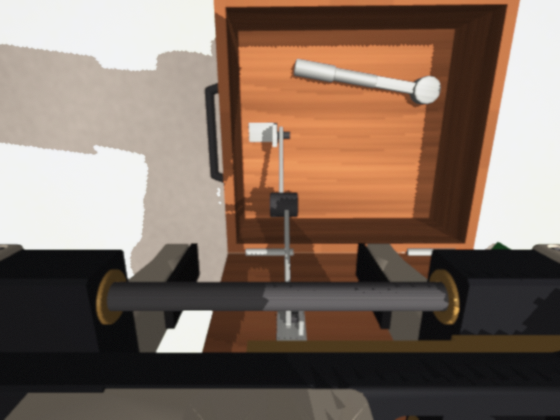

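The knee grip is at (284,203), against a predicted (287,208). That puts it about 3 mm towards chest -x and 3 mm towards +y, and nothing lies between the fingers and the grip.

Run:
```python
from h import *
s=r.get_state();print(s["tcp_pos"],s["eef_rot"],shares(chest(-.073,-.057,.104)))
```

```text
[ 0.55408139 -0.04219696  0.24732557] [-1.79600771e+02 -1.12387422e-01  1.18004030e+02] (array([-0.017,  0.009,  0.573]), np.float64(-0.005), 2.7333)
```

>>> step_arm:
  plan:
    - [-0.028,-0.012,0.08,0,50]
    - [-0.028,-0.012,0.16,0,50]
    - [-0.028,-0.012,0.24,0,50]
    - [-0.028,-0.012,0.32,0,50]
    - [-0.028,-0.012,0.4,0,50]
    - [-0.028,-0.012,0.46,0,50]
    - [-0.028,-0.012,0.5,0,50]
    - [-0.028,-0.012,0.54,0,50]
    - [-0.028,-0.012,0.57,0,50]
    - [-0.028,-0.012,0.584,0,50]
    - [-0.028,-0.012,0.584,0,50]
    - [-0.028,-0.012,0.584,0,50]

```text
time_s: 3.73
tcp_pos: [0.5572, -0.049, 0.1049]
eef_rot: [180.0, 0.0, 117.9]
contact_force: [0.6, -0.2, -0.0]
gripper_width: 0.0499
gripper_force: 0.0
```

>>> step_arm:
  plan:
    - [0,0,0,0,40]
    - [0,0,0,0,35]
    - [0,0,0,0,30]
    - [0,0,0,0,25]
    - [0,0,0,0,20]
    - [0,0,0,0,20]
    - [0,0,0,0,20]
    - [0,0,0,0,20]
  newtons: 20

```text
time_s: 4.4
tcp_pos: [0.5599, -0.0472, 0.1051]
eef_rot: [179.6, 0.1, 118.0]
contact_force: [7.3, 7.0, -3.9]
gripper_width: 0.0258
gripper_force: 20.0
```

Run:
```python
from h import *
s=r.get_state();print(s,shares(chest(-.073,-.057,.104)))
cv2.imwrite("pics/w2.png",eyes.capture("wrist")[:,:,::-1])
```

```text
{'time_s': 4.4, 'joints': array([ 1.51173949e+01,  1.61224896e+01, -2.31615678e+01, -3.37478025e-02,
       -5.03532590e+01, -1.67135713e+02]), 'qd': array([-0.08817496, -0.07004531,  0.0903318 , -0.04840987, -0.05651611,
        0.00649005]), 'joint_torque': array([ -4.11804333, -48.72634649,  19.98711526,   6.23140186,
        -3.04897182,  -0.13963327]), 'tcp_pos': array([ 0.55991145, -0.04723974,  0.10508284]), 'eef_rot': array([1.79640609e+02, 5.52814570e-02, 1.17960058e+02]), 'contact_force': array([ 7.27621474,  6.95965748, -3.86470416]), 'moment': array([ 2.12057053, -2.53275897,  0.17360996]), 'gripper_force': 20.000436007976532, 'gripper_width': 0.025791193595937737} (array([ 0.013, -0.006,  0.004]), np.float64(-0.006), 4.4)
```

View pics/w2.png

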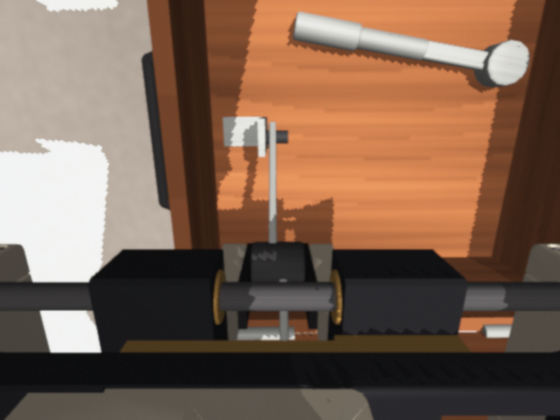

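The fingers hold the grip at 25.8 mm, centred between the pads, with about 8 N along chest x, so the tool is about 3 mm too far to -x. I'll shift it while lifting along the arc.

>>> step_arm:
  plan:
    - [0,0.008,0,0,20]
    - [0.01,0.012,-0.01,0,20]
    - [0.02,0.012,-0.02,0,20]
    - [0.03,0.012,-0.03,0,20]
    - [0.04,0.012,-0.039,0,20]
    - [0.052,0.012,-0.047,0,20]
    - [0.064,0.012,-0.055,0,20]
    - [0.075,0.012,-0.062,0,20]
    - [0.087,0.012,-0.069,0,20]
    - [0.087,0.012,-0.069,0,20]
    - [0.087,0.012,-0.069,0,20]
  newtons: 35

```text
time_s: 5.37
tcp_pos: [0.5498, -0.0284, 0.122]
eef_rot: [179.9, 0.1, 117.9]
contact_force: [5.6, -1.9, -3.4]
gripper_width: 0.0257
gripper_force: 35.0
```

Run:
```python
from h import *
cv2.imwrite("pics/w3.png",np.hstack([eyes.capture("wrist")[60:380,120:480],eyes.capture("side")[90:310,220:400].repeat(2,0).repeat(2,1)[:320]])[:,:,::-1])
```

```text
(no output)
```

View pics/w3.png

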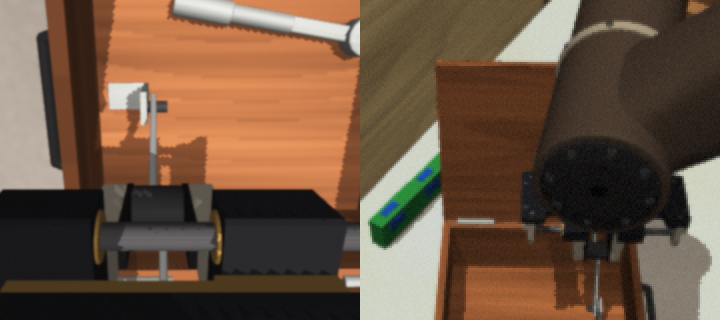

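The grip is still held between the pads. The knee has moved about 28 mm along its arc, which is well past centre, and the lid is still open. Next I release it, rise, turn the tool by half (joint 6 is near its limit) and go behind the lid.

>>> step_arm:
  plan:
    - [0,0,0,0,50]
    - [0,0,0,0,50]
    - [0,0,0,0,50]
    - [0,0,0,0,50]
    - [0,0,-0.05,0,50]
    - [0,0,-0.18,0,50]
    - [0,0,-0.32,0,50]
    - [0,0,-0.46,0,40]
    - [0,0,-0.6,0,20]
    - [0,0,-0.74,0,0]
    - [0,0,-0.88,0,0]
    - [0,0,-1.0,0,0]

```text
time_s: 6.47
tcp_pos: [0.5488, -0.0285, 0.3744]
eef_rot: [179.9, 0.0, 117.9]
contact_force: [-0.3, -0.4, 0.7]
gripper_width: 0.0224
gripper_force: 0.0
```

>>> step_arm:
  plan:
    - [0,0,-0.1,-0.1,0]
    - [0,0,-0.16,-0.2,0]
    - [0,0,-0.2,-0.3,0]
    - [0,0,-0.2,-0.41,0]
    - [0,0,-0.2,-0.52,0]
    - [0,0,-0.2,-0.63,0]
    - [0,0,-0.2,-0.74,0]
    - [0,0,-0.2,-0.85,0]
    - [0,0,-0.2,-0.96,0]
    - [0,0,-0.2,-1,0]
    - [0,0,-0.2,-1,0]

```text
time_s: 7.38
tcp_pos: [0.5489, -0.0283, 0.4215]
eef_rot: [180.0, -0.0, 178.0]
contact_force: [0.0, -0.0, -0.7]
gripper_width: 0.0003
gripper_force: 0.0
```

>>> step_arm:
  plan:
    - [0,0,0,-0.1,0]
    - [0,0,0,-0.2,0]
    - [0,0,0,-0.3,0]
    - [0,0,0,-0.41,0]
    - [0,0,0,-0.52,0]
    - [0,0,0,-0.63,0]
    - [0,0,0,-0.74,0]
    - [0,0,0,-0.85,0]
    - [0,0,0,-0.96,0]
    - [0,0,0,-1,0]
    - [0,0,0,-1,0]

```text
time_s: 8.3
tcp_pos: [0.549, -0.0283, 0.4215]
eef_rot: [180.0, -0.0, -122.1]
contact_force: [0.2, -0.8, 0.0]
gripper_width: 0.0006
gripper_force: 0.0
```

>>> step_arm:
  plan:
    - [0,0,0,-0.1,0]
    - [0,0,0,-0.2,0]
    - [0,0,0,-0.3,0]
    - [0,0,0,-0.41,0]
    - [0,0,0,-0.52,0]
    - [0,0,0,-0.63,0]
    - [0,0,0,-0.74,0]
    - [0,0,0,-0.85,0]
    - [0,0,0,-0.96,0]
    - [0,0,0,-1,0]
    - [0,0,0,-1,0]

```text
time_s: 9.22
tcp_pos: [0.5491, -0.0283, 0.4215]
eef_rot: [180.0, 0.0, -62.2]
contact_force: [0.1, 0.7, 0.2]
gripper_width: 0.0006
gripper_force: 0.0
```

Run:
```python
from h import *
s=r.get_state();print(s["tcp_pos"],s["eef_rot"],s["joints"],s["contact_force"],shares(chest(-.03,-.215,.42),YAW-90))
cv2.imwrite("pics/s4.png",np.hstack([eyes.capture("side")[90:310,220:420],eyes.capture("top")[100:320,215:415]]).repeat(2,0).repeat(2,1)[:,:,::-1])
```

```text
[ 0.5490924  -0.0283177   0.42150552] [ 1.79987522e+02  1.14686725e-02 -6.21772841e+01] [ 1.74575243e+01  4.93972365e+00  5.11413131e+00 -9.03649147e-03
 -9.01887456e+01  1.03651642e+01] [0.06217084 0.65332103 0.17045089] (array([ 0.705, -0.174,  0.006]), np.float64(-0.008), 9.2167)
```

View pics/s4.png

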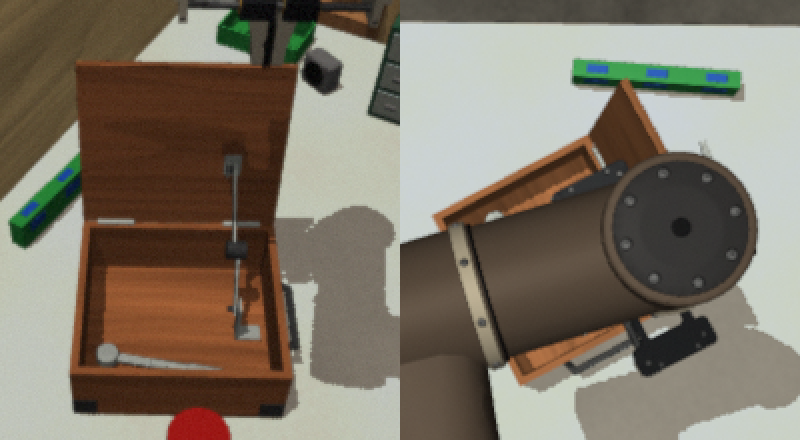

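The knee has stayed folded past centre at (237,250), the lid is open and everything is in place. Now I move behind the lid.

>>> step_arm:
  plan:
    - [0.12,-0.03,0,0,0]
    - [0.24,-0.06,0,0,0]
    - [0.36,-0.1,0,0,0]
    - [0.48,-0.13,0,0,0]
    - [0.6,-0.16,0,0,0]
    - [0.72,-0.2,0,0,0]
    - [0.76,-0.2,0,0,0]
    - [0.76,-0.2,0.13,0,0]
    - [0.76,-0.2,0.26,0,0]
    - [0.76,-0.2,0.39,0,0]
    - [0.76,-0.2,0.52,0,0]
    - [0.76,-0.2,0.52,0,0]

```text
time_s: 10.32
tcp_pos: [0.679, -0.1718, 0.2837]
eef_rot: [179.5, 0.4, -62.3]
contact_force: [-1.5, 0.1, -1.8]
gripper_width: 0.0004
gripper_force: 0.0
```

Run:
```python
from h import *
s=r.get_state();q=R.from_euler("z",-YAW,degrees=True).apply(s["tcp_pos"]-np.r_[C,0]);print("tcp in chest",q,s["joints"],s["contact_force"])
y0,z0=q[1],q[2]
for a in np.radians(range(0,91,5)):
    y=-.12+.2*np.sin(a)-.02*np.cos(a);z=.095+.2*np.cos(a)+.01*np.sin(a)
    print(round(np.degrees(a)),round(-(y-y0)/.25,3),round(-(z-z0)/.25,3))
```

```text
tcp in chest [-0.02576079 -0.2263603   0.28372142] [  1.60153585  21.90889679  10.12556582  -0.165347   -78.8575118
  26.14210415] [-1.48536005  0.08936034 -1.77927702]
0 -0.345 -0.045
5 -0.415 -0.046
10 -0.486 -0.04
15 -0.555 -0.028
20 -0.624 -0.011
25 -0.691 0.013
30 -0.756 0.042
35 -0.819 0.077
40 -0.878 0.116
45 -0.935 0.161
50 -0.987 0.21
55 -1.035 0.263
60 -1.078 0.32
65 -1.117 0.381
70 -1.15 0.444
75 -1.177 0.509
80 -1.199 0.577
85 -1.215 0.645
90 -1.225 0.715
```

>>> step_arm:
  plan:
    - [-0.03,0,0,0,0]
    - [-0.07,0,0,0,0]
    - [-0.105,0,0,0,0]
    - [-0.14,0,0,0,0]
    - [-0.17,0,0,0,0]
    - [-0.2,0,0,0,0]
    - [-0.23,0,0,0,0]
    - [-0.26,0,0,0,0]
    - [-0.29,0,-0.01,0,0]
    - [-0.32,0,-0.01,0,0]
    - [-0.345,0,-0.015,0,0]

```text
time_s: 11.23
tcp_pos: [0.6417, -0.0963, 0.2954]
eef_rot: [180.0, -0.0, -62.1]
contact_force: [1.6, -3.2, -3.1]
gripper_width: 0.0007
gripper_force: 2.0
```

Run:
```python
from h import *
s=r.get_state();q=R.from_euler("z",-YAW,degrees=True).apply(s["tcp_pos"]-np.r_[C,0]);print("tcp in chest",q,s["joints"],s["contact_force"])
cv2.imwrite("pics/s5.png",eyes.capture("side")[60:360,180:460].repeat(2,0).repeat(2,1)[:,:,::-1])
```

```text
tcp in chest [-0.02285024 -0.14215842  0.29536049] [ 8.66791102e+00  1.61988098e+01  3.34070348e+00  1.64262178e-02
 -7.71391216e+01  1.92112692e+01] [ 1.57986991 -3.23312619 -3.09022357]
```

View pics/s5.png

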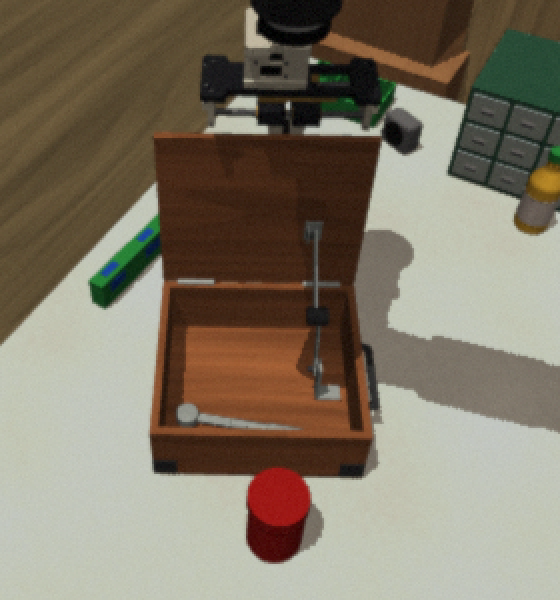

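The lid follows the fingers, at about upright now with about 5 N, and the stay is folding. I continue along the arc.

>>> step_arm:
  plan:
    - [-0.035,0,0,0,0]
    - [-0.07,0,0,0,0]
    - [-0.105,0,0.002,0,0]
    - [-0.141,0,0.005,0,0]
    - [-0.176,0,0.011,0,0]
    - [-0.21,0,0.017,0,0]
    - [-0.245,0,0.025,0,0]
    - [-0.279,0,0.034,0,0]
    - [-0.313,0,0.046,0,0]
    - [-0.346,0,0.058,0,0]
    - [-0.379,0,0.072,0,0]
    - [-0.411,0,0.087,0,0]

```text
time_s: 12.28
tcp_pos: [0.5934, -0.0049, 0.2732]
eef_rot: [-180.0, 0.0, -62.1]
contact_force: [0.6, -1.4, 5.0]
gripper_width: 0.0006
gripper_force: 1.8
```

>>> step_arm:
  plan:
    - [-0.032,0,0.017,0,0]
    - [-0.063,0,0.035,0,0]
    - [-0.093,0,0.054,0,0]
    - [-0.122,0,0.074,0,0]
    - [-0.151,0,0.096,0,0]
    - [-0.179,0,0.119,0,0]
    - [-0.205,0,0.143,0,0]
    - [-0.231,0,0.168,0,0]
    - [-0.255,0,0.194,0,0]
    - [-0.279,0,0.221,0,0]
    - [-0.301,0,0.25,0,0]
    - [-0.322,0,0.278,0,0]

```text
time_s: 13.28
tcp_pos: [0.5559, 0.0657, 0.2031]
eef_rot: [180.0, -0.0, -62.1]
contact_force: [-0.0, -2.6, 1.4]
gripper_width: 0.0005
gripper_force: 1.1
```

Run:
```python
from h import *
s=r.get_state();q=R.from_euler("z",-YAW,degrees=True).apply(s["tcp_pos"]-np.r_[C,0]);print("tcp in chest",q,s["joints"],s["contact_force"])
cv2.imwrite("pics/s6.png",eyes.capture("side")[60:360,180:460].repeat(2,0).repeat(2,1)[:,:,::-1])
```

```text
tcp in chest [-0.02156989  0.04111755  0.20310462] [ 2.67760092e+01  1.07359280e+01 -1.60226518e+01  1.17847083e-03
 -6.32609534e+01  1.11254113e+00] [-0.02143594 -2.63785917  1.43686466]
```

View pics/s6.png

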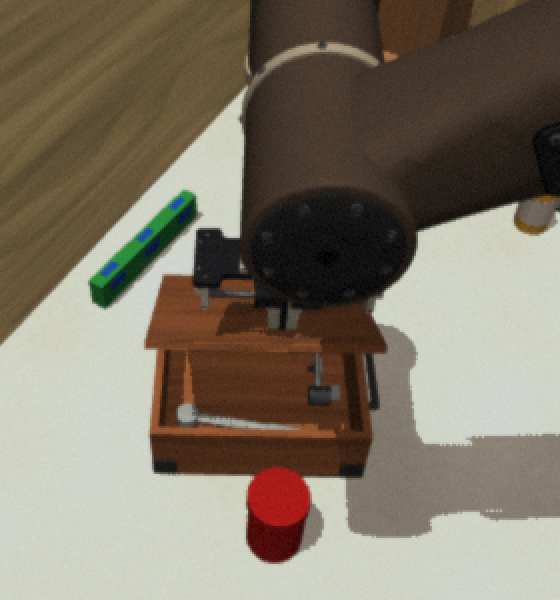

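The lid is about 60° past upright under the fingertips and the knee is folding into the chest; the ratchet and canister have not moved. Now the last part.

>>> step_arm:
  plan:
    - [-0.02,0,0.03,0,0]
    - [-0.039,0,0.061,0,0]
    - [-0.056,0,0.092,0,0]
    - [-0.072,0,0.124,0,0]
    - [-0.086,0,0.156,0,0]
    - [-0.099,0,0.189,0,0]
    - [-0.11,0,0.223,0,0]
    - [-0.121,0,0.257,0,0]
    - [-0.129,0,0.291,0,0]
    - [-0.137,0,0.325,0,0]
    - [-0.142,0,0.355,0,0]
    - [-0.145,0,0.38,0,0]

```text
time_s: 14.33
tcp_pos: [0.5391, 0.0974, 0.1081]
eef_rot: [180.0, 0.0, -62.1]
contact_force: [1.3, -0.6, 1.9]
gripper_width: 0.0004
gripper_force: 0.9
```

>>> step_arm:
  plan:
    - [0,0,0.01,0,0]
    - [0,0,0.018,0,0]
    - [0,0,0.024,0,0]
    - [0,0,0.024,0,0]
    - [0,0,0.024,0,0]

```text
time_s: 14.75
tcp_pos: [0.5389, 0.0975, 0.1051]
eef_rot: [-180.0, 0.0, -62.1]
contact_force: [-10.6, 1.5, 21.1]
gripper_width: 0.0004
gripper_force: 10.6
```

>>> step_arm:
  plan:
    - [0,0,-0.03,0,0]
    - [0,0,-0.1,0,0]
    - [0,0,-0.22,0,0]
    - [0,0,-0.36,0,0]
    - [0,0,-0.5,0,0]
    - [0,0,-0.64,0,0]
    - [0,0,-0.78,0,0]
    - [0.1,0,-0.8,0,0]
    - [0.2,0,-0.8,0,0]
    - [0.2,0,-0.8,0,0]
    - [0.2,0,-0.8,0,0]

```text
time_s: 15.67
tcp_pos: [0.5627, 0.0524, 0.3028]
eef_rot: [180.0, 0.0, -62.2]
contact_force: [0.0, -0.1, -0.1]
gripper_width: 0.0002
gripper_force: 0.0
```

Run:
```python
from h import *
s=r.get_state();print(s["tcp_pos"],s["contact_force"])
for z in(.105,.115):print([proj("side",chest(x,.12,z)).round(1) for x in(.13,-.13)])
cv2.imwrite("pics/s7.png",eyes.capture("side")[60:360,180:460].repeat(2,0).repeat(2,1)[:,:,::-1])
```

```text
[0.56274382 0.05238586 0.30280102] [ 0.00772319 -0.0544162  -0.11532175]
[array([252.8, 273.5]), array([365.4, 276. ])]
[array([252.5, 271.2]), array([366.1, 273.7])]
```

View pics/s7.png

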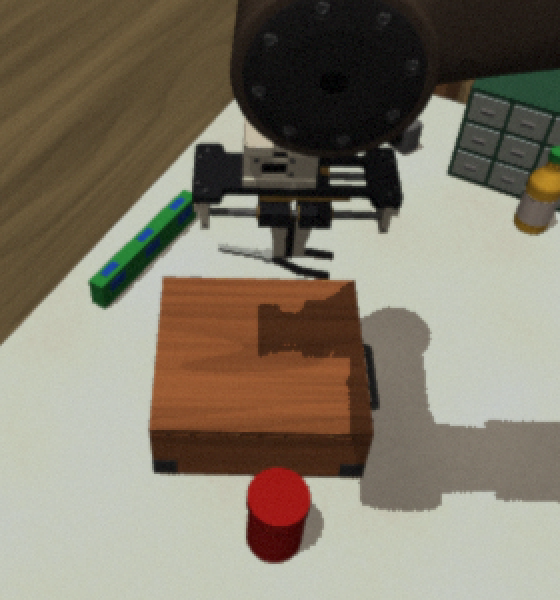

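The lid lies flat on the rim: its free edge is at full-image row 275, which matches the shut height. The canister and pliers are in place and the arm is clear.

```bash
python3 -c "
from plant import workorder
print(workorder.close_job())"
```

```text
the job is handed in; nothing more can be done
None
```

I unlocked the stay, lowered the lid gently until it was fully shut, left the canister, pliers and ratchet handle untouched, and handed the job in at about 16 s; no verdict came back.

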